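# Open the square jar in the bench block

### The arm

A 7-joint arm with a two-finger parallel gripper is mounted at the origin on a cart in front of the work surface, level with it; the furniture and walls round the work are solid. World frame = base frame: x ahead of the robot, y to its left, z up, the work surface at z = 0. Lengths are in m, angles in degrees, forces in N, time in s.
With the tool pointing down it reaches from about 0.4 to 0.85 m from the base axis. Payload 4.5 kg.
Tool frame: the origin (TCP) lies at the very end of the fingers, on their centre line; the grasp point (between the pads) lies 19 mm behind it; x points along the fingers, y is the direction in which the jaws open and shut, and the axes are right-handed (so a half turn about x gives the same grasp; the last joint's range is limited). The gripper opens to 85 mm and grips with 20 to 120 N. Pads are 22 mm wide; open, the fingers measure 114 mm over their backs; the gripper's body (76 mm by 85 mm) begins 54 mm behind the grasp point. The pads swing forward as they close: fully open they stand 13 mm farther back than shut.
Start: joints at [-71.459, 39.483, -11.15, 89.685, 9.013, 51.709, -12.324], TCP at [0.179, 0.599, 0.206] pointing down, gripper open.
Joint ranges: [-172.22, 172.22], [-26.19, 119.32], [-84.43, 86.54], [7.71, 146.69], [-57.33, 237.33], [2.42, 119.75], [-152.13, 152.13]. Speed limits (degrees/s): [147.25, 147.25, 180, 180, 180, 180, 180].

### API

Orientations are given as [roll, pitch, yaw] about the fixed x, y, z axes, in that order (R = Rz(yaw) Ry(pitch) Rx(roll)).
In Python, from plant import env gives the robot as it stands. The module is installed in compiled form; this text tells all that it offers.
- The arm moves only by the tool apply_moves, never from a script. Its argument "commands" is a list of rows, each a list of 7 numbers: the shift along the tool's x, y, z in m, then the turn, a rotation vector about the tool's x, y, z in degrees, then the finger opening in m, from 0 to 0.0854. In form: [[tx, ty, tz, wx, wy, wz, hand], ...]. A call has 1 to 10 rows; each row is the pose to reach, as a shift and turn from the pose commanded when the call began, along the tool's axes at that moment; what a row does not reach only later rows make up. A row lasts 1/8 s, in which the tool goes at most 62.5 mm and 10.7 degrees, less where a joint would pass 70% of its speed; a pose out of reach is approached as far as the arm can. A call with a gripper value outside its range is refused whole. The fingers move at their own pace and stop on an object; the grip force is fixed at half the most. Time passes only in rows, so rows that repeat a pose let the fingers close. It gives the time, the measured TCP pose, the force and the opening at its end, in the units of the state.
- env.sense(): the state, without advancing time (a new reading comes with each control period).
- env.snapshot(name): name is "side" or "top" or "wrist"; returns (picture, depth): 384x512x3 uint8, red, green, blue; 384x512 float32, m along the optical axis (not along the pixel's ray), 0 where there is no reading.
- env.calibration(name): a dict with "vertical_fov" (degrees; the focal length in pixels is half the picture's height over the tangent of half this angle, whatever the lens; pixels are square), "cx", "cy" (the principal point, pixels), "R" (3x3) and "t" (3): a world point X has camera coordinates R X + t; the wrist camera has in their place "tool_from_camera" (4x4, takes a point from camera to tool coordinates, whose origin is the TCP and whose axes are the tool frame's). Camera axes: x right, y down, z forward; pixel columns grow to the right and rows downward; lengths in m; the calibration is good to about 2 mm. A picture is of the moment at which its call begins: read the wrist's pose just before it. calibration takes no time and is no camera call.
- env.job_done(): hands the job in, once; it reports no verdict.
The state is a dict: "time_s": time; "joint_positions": joint angles; "joint_vel": joint speeds; "effort": joint torques, N m; "ee_pos": TCP position; "eef_rot": TCP orientation; "wrist_force": force on the tool from outside, world axes, zero at the start; "torque": the same for the moment, N m; "finger_gap": finger opening in m.
Only numpy, scipy, OpenCV 4.12 (cv2) and the standard library are available. Lean on these libraries where they do the work, as an engineer would, in place of code of your own. Each camera call takes 0.05 s, during which the arm holds its last target. There are 200 camera calls.

### The job

Three capped jars stand together on the desk; two are round and one is the odd one out with a square body. Seat the square jar fully down in the square recess of the wooden block, so that it cannot turn, then unscrew its cap counter-clockwise until the threads let go and lift it clear, leaving the jar seated in the block. Finish while still holding the cap level in the gripper, over the jar's mouth and about 2 cm above it; do not put it down, and leave the round jars and the other things where they are.

Things in the scene. Friction and masses are not known exactly. Their poses are not given: they have to be found in the camera images.
- square_jar: The jar to open: amber glass, square body 50 x 50 x 32 mm high (upright corners rounded, 33 mm from the axis), then a round 37 mm neck (43 mm over the thread) up to the mouth at 58 mm; 0.26 to 0.5 kg. Origin: centre of the underside, z up, x and y square to the flat sides. May be lifted and carried by its screwed-on cap.
- jar_cap: Black ribbed cap screwed on the square jar, 54 mm diameter, 24 mm high. Origin: centre of its open underside, z up; closed, that is 40 mm above the jar's underside. Turned counter-clockwise seen from above, it stays level for the first 0.2 to 0.4 rad, then climbs 3.2 mm per radian; the threads let go 1.65 to 2.0 rad from the start, further turning does no harm.
- round_jar_a: Amber round jar, body 54 mm diameter and 32 mm high, with the same black cap (54 mm diameter, top at 64 mm). Origin at the centre of its underside. Leave alone.
- round_jar_b: The other round jar, the same as round_jar_a. Leave alone.
- jar_block: Hardwood block screwed to the desk, 92 mm (its x) by 124 mm (its y, from -78 to +46 mm), 30 mm high, with a square recess. Origin: on the recess axis at desk level, z up. Two bur shanks stand 13 mm out of its top at y = -54, x = -20 and +20 mm.
- flush_cutters: Side cutters, 54 x 135 x 12 mm, lying on the desk behind the work. Origin at the centre of the underside. Leave alone.
- note_pad: Small note pad, 57 x 82 x 9 mm, lying behind the block. Origin at the centre of the underside. Leave alone.
- wood_offcut: Softwood offcut, 50 x 58 x 26 mm, behind the jars. Origin at the centre of the underside. Leave alone.
- jar_mouth (a point): Centre of the square jar's mouth, on the jar's axis 58 mm above its underside; axes as the jar's. A springy sealing disc in the cap presses on it with about 11 N when closed: the cap is tight (about 0.3 N m at first) and turns a jar that is not held.
- recess_floor (a point): Centre of the recess floor, 12 mm above the desk, 18 mm below the block's top; axes as the block's. The recess is 52.5 x 52.5 mm with sides along x and y and a 3 mm chamfer at its mouth; the square jar fits in any of four turns.
Things that resemble listed ones, but are neither listed nor needed, are in the scene too. Leave any yellow look-alike of the jar_cap alone.

How it is judged:
By the outcome, as a careful person would: the job done as asked, in the order asked, and still so for the second after the job is handed in, while the arm keeps its last pose, push and grip.
It also fails if it takes over 58 s, if anything falls off the work surface, if the arm or the gripper's body presses on something with over 40 N, if the wrist force passes 120 N, or if a joint passes its speed limit or range.

## Working session

There is one attempt and no reset: what is moved stays moved. The work goes in short steps, Python scripts to look and compute and a tool call to move; the robot and the scene stay as the last step left them, time stands still between calls to the robot, and variables do not carry over. Pictures are saved under pics/ and viewed, about 8 in all and at most 12, crops included, and the job is handed in when it is done.

Besides the shell and the picture viewer there is one more tool, called after "Call:" as name([rows], argument=value, ...), one row to a line, values as JSON. apply_moves: Moves the arm, as the interface text tells. Its arguments: {"type":"object","properties":{"commands":{"type":"array"}},"required":["commands"]}

```bash
mkdir -p pics; cat > h.py <<'E'
import numpy as np, cv2
from plant import env
from scipy.spatial.transform import Rotation as Ro
def cam(n):
    s=env.sense(); im,d=env.snapshot(n); c=env.calibration(n)
    f=im.shape[0]/2/np.tan(np.radians(c["vertical_fov"])/2)
    v,u=np.indices(d.shape)
    P=np.stack([(u-c["cx"])/f*d,(v-c["cy"])/f*d,d],-1)
    if "R" in c: W=(P-np.array(c["t"]))@np.array(c["R"])
    else:
        T=np.array(c["tool_from_camera"]); R=Ro.from_euler('xyz',s["eef_rot"],degrees=True).as_matrix()
        W=(P@T[:3,:3].T+T[:3,3])@R.T+np.array(s["ee_pos"])
    W[d==0]=np.nan
    return im,d,W
def save(n,im,k=1):
    cv2.imwrite("pics/"+n,cv2.resize(im[:,:,::-1],None,fx=k,fy=k))
E
python3 - <<'E'
from h import *
print(env.sense())
ims=[]
for n in("top","side"):
    im,d,W=cam(n); np.savez(n+".npz",im=im,d=d,W=W); save(n+"0.png",im,1.5)
    print(n,{k:np.round(v,3) for k,v in env.calibration(n).items()})
E
```

```text
{'time_s': 0.0, 'joint_positions': array([-71.4591607 ,  39.53477808, -11.14417422,  89.7454522 ,
         9.0139789 ,  51.70929474, -12.32637447]), 'joint_vel': array([-0.01466989, -0.05084288,  0.08202403,  0.02196961,  0.06671863,
       -0.01867744,  0.01297444]), 'effort': array([-3.92800430e-04, -5.39608276e+01, -1.26646768e+00, -1.58537489e+01,
        9.16648249e-03,  9.56614822e-03, -2.06240038e-06]), 'ee_pos': array([0.17846366, 0.59824629, 0.20526374]), 'eef_rot': array([ -85.1342286 ,   89.89246908, -101.73528616]), 'wrist_force': array([-0.33367704, -1.02189728, -0.90904014]), 'torque': array([-0.04639867, -0.00910977, -0.01789977]), 'finger_gap': 0.08541059746946421}
top {'vertical_fov': np.float64(50.434), 'cx': np.float64(254.779), 'cy': np.float64(185.522), 'R': array([[ 0.002, -1.   ,  0.001],
       [-0.982, -0.003, -0.186],
       [ 0.186, -0.   , -0.982]]), 't': array([-0.159,  0.656,  0.918])}
side {'vertical_fov': np.float64(55.633), 'cx': np.float64(250.521), 'cy': np.float64(188.623), 'R': array([[-0.922, -0.388, -0.005],
       [-0.195,  0.477, -0.857],
       [ 0.335, -0.789, -0.515]]), 't': array([0.518, 0.254, 0.557])}
```

View pics/top0.png

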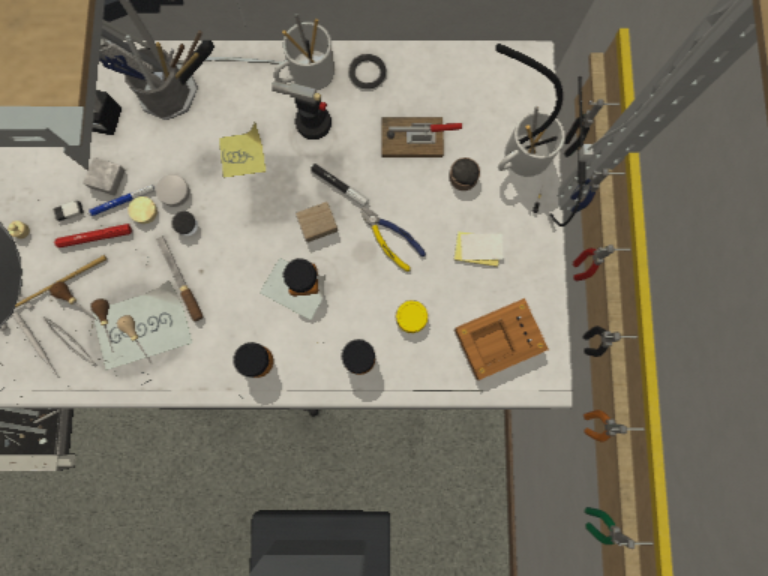

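View pics/side0.png

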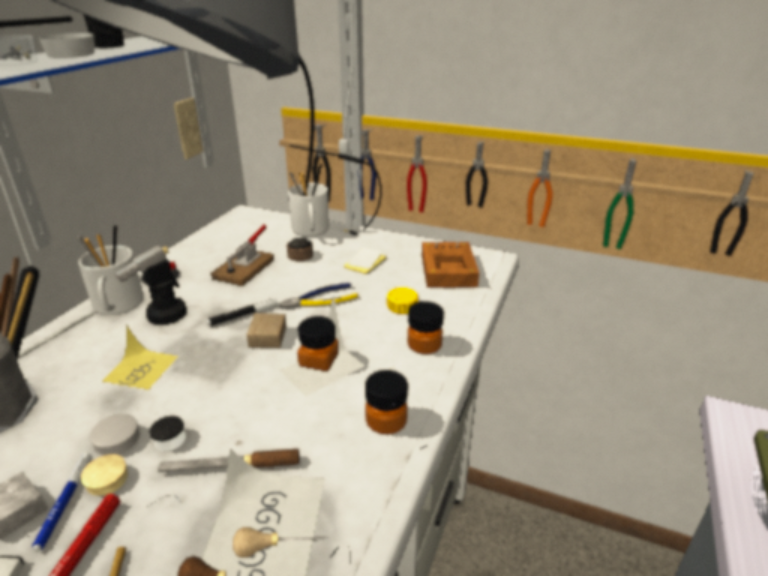

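Top view: the square jar is the middle-upper one at about (300,278), on a paper sheet; its corners show beyond the cap. The block is at (500,338), bur shanks on its right side. The side view agrees: square body at (318,350). Next I'll measure these.

```bash
python3 - <<'E'
from h import *
from scipy.optimize import minimize
D={n:np.load(n+".npz") for n in("top","side")}
def capfit(W,im,u0,v0,r=45,lo=.055,hi=.075):
    v,u=np.indices(W.shape[:2]); m=(abs(u-u0)<r)&(abs(v-v0)<r)&(W[...,2]>lo)&(W[...,2]<hi)&(im.sum(2)<160)
    p=W[m]; c,rad=cv2.minEnclosingCircle((p[:,:2]*1000).astype(np.float32)); 
    return np.round(c,1),round(rad,1),np.round(np.median(p[:,2])*1000,1),len(p)
for k,(u,v) in dict(sq=(200,183),ra=(168,240),rb=(239,238)).items(): print("top",k,capfit(D["top"]["W"],D["top"]["im"],u,v,25))
for k,(u,v) in dict(sq=(212,222),ra=(257,258),rb=(284,210)).items(): print("side",k,capfit(D["side"]["W"],D["side"]["im"],u,v,25))
# desk height checks
for n in D:
    W=D[n]["W"]; m=abs(W[...,2])<.01; print(n,"desk z",np.nanmedian(W[...,2][m]))
# jar body
pts=[]
for n,(u0,v0) in dict(top=(200,183),side=(212,230)).items():
    W=D[n]["W"]; im=D[n]["im"].astype(int); v,u=np.indices(W.shape[:2])
    m=(abs(u-u0)<28)&(abs(v-v0)<30)&(W[...,2]>.006)&(W[...,2]<.036)&(im[...,0]-im[...,2]>40)
    p=W[m]; pts.append(p); print(n,len(p),np.round(p.min(0),3) if len(p) else"",np.round(p.max(0),3) if len(p) else"")
    e=(cv2.minAreaRect((p[:,:2]*1000).astype(np.float32))) if len(p)>4 else None; print(e)
# block
W=D["top"]["W"]; v,u=np.indices(W.shape[:2])
m=(abs(u-334)<40)&(abs(v-226)<36)&(W[...,2]>.022)&(W[...,2]<.036)
p=W[m]; print("block",len(p),np.median(p[:,2]),cv2.minAreaRect((p[:,:2]*1000).astype(np.float32)))
m2=(abs(u-334)<40)&(abs(v-226)<36)&(W[...,2]>.036); print("burs",np.round(W[m2],3)[:12])
hm=(abs(u-327)<14)&(abs(v-224)<12)&(W[...,2]<.018)&(W[...,2]>.006); q=W[hm]
print("recess",len(q),np.median(q,axis=0),cv2.minAreaRect((q[:,:2]*1000).astype(np.float32)))
a=D["top"]["im"][140:275,150:380]; b=D["side"]["im"][190:255,180:245]
save("c1.png",cv2.resize(a,None,fx=3.4,fy=3.4,interpolation=cv2.INTER_CUBIC))
E
```

```text
top sq (array([661.7, -24.5]), 26.1, np.float64(64.8), 355)
top ra (array([527.8,  48. ]), 25.7, np.float64(64.7), 385)
top rb (array([ 532.7, -120. ]), 25.5, np.float64(64.7), 362)
side sq (array([660.5, -20.3]), 25.0, np.float64(63.4), 309)
side ra (array([527.1,  51.4]), 25.2, np.float64(63.3), 458)
side rb (array([ 532.1, -115.8]), 24.8, np.float64(63.3), 279)
top desk z 0.0010103278863829903
side desk z -0.0001367532583176184
top 108 [ 0.637 -0.057  0.011] [ 0.744 -0.003  0.035]
((690.4454345703125, -29.617910385131836), (45.64353942871094, 111.3681640625), 85.10416412353516)
side 453 [ 0.636 -0.166  0.006] [0.761 0.004 0.036]
((705.6030883789062, -68.810302734375), (90.7904281616211, 181.6893310546875), 28.77556610107422)
block 1485 0.030666696848139777 ((564.5802612304688, -351.10223388671875), (91.95519256591797, 125.13320922851562), 22.993282318115234)
burs [[ 0.598 -0.376  0.042]
 [ 0.598 -0.379  0.042]
 [ 0.579 -0.394  0.037]
 [ 0.562 -0.393  0.045]
 [ 0.559 -0.393  0.044]
 [ 0.526 -0.36   0.036]
 [ 0.514 -0.312  0.037]]
recess 380 [ 0.56172772 -0.33885193  0.01290829] ((559.29736328125, -337.8877258300781), (51.68421936035156, 50.609405517578125), 23.340639114379883)
```

View pics/c1.png

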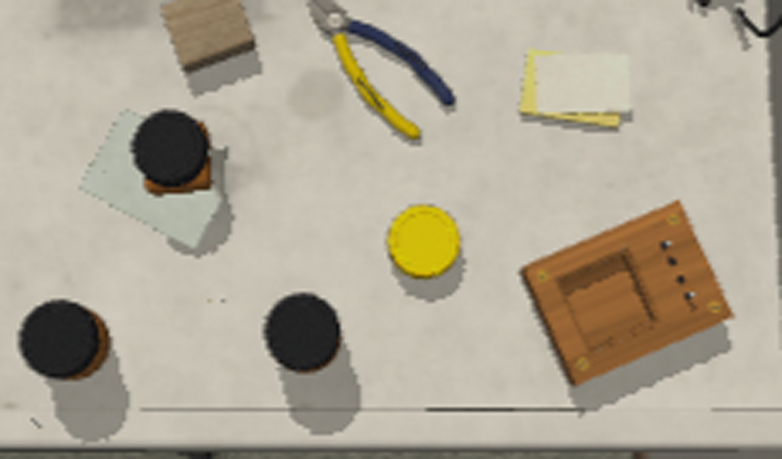

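```bash
python3 - <<'E'
from h import *
s=env.sense(); R=Ro.from_euler('xyz',s["eef_rot"],degrees=True).as_matrix(); print(np.round(R,3))
c=env.calibration("wrist"); print({k:np.round(v,3) for k,v in c.items()})
for n in("top","side"):
    W=np.load(n+".npz")["W"]; m=(W[...,2]>.09)&(W[...,0]>0.1)&(W[...,0]<.95)&(W[...,1]>-.6)&(W[...,1]<.75)
    p=W[m]; g={}
    for q in p:
        k=(round(q[0],1),round(q[1],1)); a=g.setdefault(k,[9,0,0]); a[0]=min(a[0],q[2]);a[1]=max(a[1],q[2]);a[2]+=1
    print(n,[(float(k[0]),float(k[1]),round(float(a[0]),2),round(float(a[1]),2)) for k,a in sorted(g.items()) if a[2]>20])
# jar body from side cam tight
W=np.load("side.npz")["W"]; im=np.load("side.npz")["im"].astype(int)
m=(np.hypot(W[...,0]-.661,W[...,1]+.0225)<.042)&(W[...,2]>.008)&(W[...,2]<.03)&(im[...,0]-im[...,2]>30)
p=W[m]*1000; print(len(p),cv2.minAreaRect(p[:,:2].astype(np.float32)))
E
```

```text
[[-0.     0.286  0.958]
 [-0.002  0.958 -0.286]
 [-1.    -0.002  0.   ]]
{'vertical_fov': np.float64(60.351), 'cx': np.float64(255.178), 'cy': np.float64(194.503), 'tool_from_camera': array([[ 0.   , -0.306,  0.952, -0.166],
       [ 1.   , -0.001, -0.001,  0.001],
       [ 0.001,  0.952,  0.306, -0.079],
       [ 0.   ,  0.   ,  0.   ,  1.   ]])}
top [(0.2, -0.5, 0.09, 0.19), (0.3, -0.5, 0.09, 0.43), (0.4, -0.5, 0.09, 0.45), (0.5, -0.5, 0.09, 0.47), (0.5, 0.2, 0.44, 0.47), (0.6, -0.5, 0.09, 0.49), (0.6, 0.2, 0.44, 0.49), (0.7, -0.5, 0.09, 0.5), (0.7, -0.4, 0.09, 0.67), (0.7, 0.1, 0.54, 0.62), (0.8, -0.5, 0.09, 0.57), (0.8, -0.4, 0.09, 0.36), (0.8, -0.3, 0.36, 0.41), (0.8, 0.1, 0.54, 0.59), (0.9, -0.5, 0.09, 0.45), (0.9, -0.4, 0.09, 0.36), (0.9, -0.3, 0.36, 0.41), (0.9, -0.1, 0.09, 0.12), (0.9, -0.0, 0.09, 0.12)]
side [(0.1, -0.5, 0.09, 0.4), (0.2, -0.5, 0.09, 0.45), (0.3, -0.5, 0.09, 0.45), (0.4, -0.5, 0.09, 0.45), (0.5, -0.5, 0.09, 0.44), (0.5, 0.2, 0.44, 0.49), (0.5, 0.3, 0.45, 0.49), (0.6, -0.5, 0.09, 0.44), (0.6, 0.2, 0.44, 0.49), (0.6, 0.3, 0.48, 0.49), (0.7, -0.5, 0.09, 0.44), (0.7, -0.4, 0.09, 0.14), (0.7, 0.2, 0.47, 0.48), (0.7, 0.3, 0.48, 0.49), (0.8, -0.5, 0.09, 0.44), (0.8, -0.4, 0.09, 0.36), (0.9, -0.5, 0.09, 0.44), (0.9, -0.4, 0.09, 0.35), (0.9, -0.0, 0.09, 0.12)]
266 ((649.76904296875, -19.31206512451172), (70.55589294433594, 39.088401794433594), 57.587249755859375)
```

Call:
apply_moves([
  [0,-0.274,0.229,0,0,0,0.085],
  [0,-0.274,0.229,0,0,0,0.085],
  [0,-0.274,0.229,0,0,0,0.085],
  [0,-0.274,0.229,0,0,0,0.085],
  [0,-0.274,0.229,0,0,0,0.085],
  [0,-0.274,0.229,0,0,0,0.085],
  [0,-0.274,0.229,0,0,0,0.085],
])

```text
time_s: 0.98
ee_pos: [0.3208, 0.2667, 0.2058]
eef_rot: [-83.1, 89.8, -100.2]
wrist_force: [0.2, 1.2, -0.1]
finger_gap: 0.0854
```

```bash
python3 - <<'E'
from h import *
s=env.sense(); print({k:np.round(v,2) for k,v in s.items()})
W=np.load("top.npz")["W"]; W2=np.load("side.npz")["W"]
for w in (W,W2):
    m=(w[...,2]>.2)&(w[...,2]<.7)&(w[...,0]<.85)&(w[...,1]>-.35)
    p=w[m]
    for y in np.arange(-.3,.5,.05):
        q=p[(p[:,1]>=y)&(p[:,1]<y+.05)]
        if len(q)>5: print(round(y,2),np.round(q.min(0),2),np.round(q.max(0),2))
E
```

```text
{'time_s': np.float64(0.98), 'joint_positions': array([-36.64,  25.02, -13.78, 123.38,  10.88,  32.87,  14.62]), 'joint_vel': array([-3.91,  0.87, -3.38, -3.14, -0.81, -1.01, -1.45]), 'effort': array([  1.8 , -36.47,  -0.05, -10.22,   0.16,   0.17,   0.23]), 'ee_pos': array([0.32, 0.27, 0.21]), 'eef_rot': array([ -83.14,   89.81, -100.15]), 'wrist_force': array([ 0.18,  1.18, -0.11]), 'torque': array([ 0.05,  0.01, -0.01]), 'finger_gap': np.float64(0.09)}
-0.3 [ 0.85 -0.3   0.4 ] [ 0.85 -0.28  0.41]
0.05 [0.66 0.07 0.54] [0.82 0.1  0.62]
0.1 [0.66 0.1  0.59] [0.78 0.15 0.62]
0.15 [0.54 0.18 0.44] [0.63 0.2  0.49]
0.2 [0.54 0.2  0.45] [0.63 0.2  0.47]
0.15 [0.57 0.19 0.44] [0.62 0.2  0.45]
0.2 [0.5  0.2  0.44] [0.65 0.25 0.49]
0.25 [0.5  0.25 0.45] [0.66 0.3  0.49]
0.3 [0.51 0.3  0.48] [0.55 0.32 0.49]
```

Call:
apply_moves([
  [0,-0.182,0.28,0,0,0,0.085],
  [0,-0.182,0.28,0,0,0,0.085],
  [0,-0.182,0.28,0,0,0,0.085],
  [0,-0.182,0.28,0,0,0,0.085],
  [0,-0.182,0.28,0,0,0,0.085],
  [0,-0.182,0.28,0,0,0,0.085],
  [0,-0.182,0.28,0,0,0,0.085],
  [0,-0.182,0.28,0,0,0,0.085],
])

```text
time_s: 1.98
ee_pos: [0.5349, 0.0194, 0.2059]
eef_rot: [146.8, 89.9, 130.4]
wrist_force: [-0.3, 0.4, 1.1]
finger_gap: 0.0849
```

```bash
python3 - <<'E'
from h import *
s=env.sense(); print(np.round(s["joint_positions"],1),s["ee_pos"],s["eef_rot"],s["wrist_force"])
im,d,W=cam("wrist"); np.savez("w1.npz",im=im,d=d,W=W); save("w1.png",im,1.5)
E
```

```text
[  3.   33.2 -15.9 105.   12.4  43.6  54.1] [0.53485035 0.01939349 0.20592458] [146.78667212  89.87811944 130.40439718] [-0.29345224  0.39793675  1.1000194 ]
```

View pics/w1.png

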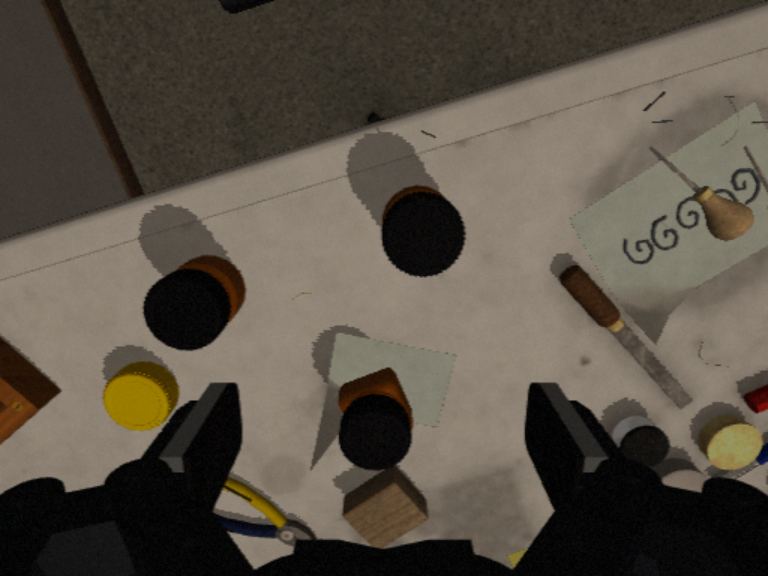

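Wrist view: square jar at (375,430) with its front body face visible at (340-395, 370-410) and right corner at (410,415). I'll fit its yaw from those points.

```bash
python3 - <<'E'
from h import *
from scipy.optimize import minimize
z=np.load("w1.npz"); W=z["W"]; im=z["im"].astype(int)
v,u=np.indices(W.shape[:2])
cm=(abs(u-250)<40)&(abs(v-287)<40)&(W[...,2]>.05)&(W[...,2]<.08)&(im.sum(2)<150)
p=W[cm]*1000; c,r=cv2.minEnclosingCircle(p[:,:2].astype(np.float32)); print("cap",c,r,np.median(p[:,2]),len(p))
m=(abs(u-250)<32)&(abs(v-275)<40)&(W[...,2]>.004)&(W[...,2]<.037)&(im[...,0]-im[...,2]>15)&(np.hypot(W[...,0]*1000-c[0],W[...,1]*1000-c[1])<42)
q=W[m]*1000; print("body",len(q),q.min(0),q.max(0))
w=np.load("side.npz"); W2=w["W"]; i2=w["im"].astype(int)
v2,u2=np.indices(W2.shape[:2])
m2=(abs(u2-212)<22)&(abs(v2-232)<20)&(W2[...,2]>.008)&(W2[...,2]<.03)&(i2[...,0]-i2[...,2]>30)&(np.hypot(W2[...,0]-.661,W2[...,1]+.021)<.042)
q2=W2[m2]*1000; print(len(q2))
def sd(x,q):
    a=np.radians(x[2]);dx=q[:,0]-x[0];dy=q[:,1]-x[1]
    X=abs(dx*np.cos(a)+dy*np.sin(a));Y=abs(-dx*np.sin(a)+dy*np.cos(a))
    return np.maximum(X,Y)-25
def fit(q,x0):
    best=None
    for a in range(-40,50,10):
        f=minimize(lambda x:np.minimum(abs(sd(x,q)),4).mean(),[*x0,a],method="Nelder-Mead",options=dict(initial_simplex=[[*x0,a],[x0[0]+5,x0[1],a],[x0[0],x0[1]+5,a],[*x0,a+8]],maxiter=600))
        if best is None or f.fun<best.fun: best=f
    return best.x.round(1),round(best.fun,2)
# side-wall points only
print("wrist wall",fit(q[(q[:,2]<29)&(q[:,2]>6)],c)); print("side wall",fit(q2,(661,-21)))
def lines(mask,u0,v0,k,name):
    pass
b=z["im"][220:325,200:300]; s=w["im"][195:255,180:245]
a=cv2.resize(b,(600,630),interpolation=cv2.INTER_CUBIC)
save("c2.png",cv2.resize(b,(560,588),interpolation=cv2.INTER_CUBIC))
# desk-level block view and recess
bm=(W[...,2]>.025)&(W[...,2]<.036)&(u<45)&(v>215); t=W[bm]*1000
if len(t): print("block seen",len(t),np.median(t,axis=0))
# bottom rim (front) points low z
lo=q[(q[:,2]<10)]; print("low",len(lo)); 
if len(lo)>5: print(cv2.fitLine(lo[:,:2].astype(np.float32),cv2.DIST_HUBER,0,.01,.01).ravel())
E
```

```text
cap (661.4600219726562, -23.267250061035156) 26.82373046875 61.94548830459421 1778
body 872 [635.17054771 -58.88686846   4.01403595] [682.38430371   3.22507287  36.98518307]
266
wrist wall (array([662.8, -24.5,   7.2]), np.float64(1.19))
side wall (array([663.5, -24.9,   5.4]), np.float64(0.94))
block seen 657 [ 575.58166328 -292.87827628   28.35071877]
low 124
[ 7.0600569e-02 -9.9750465e-01  6.3852521e+02 -2.9769449e+01]
```

View pics/c2.png

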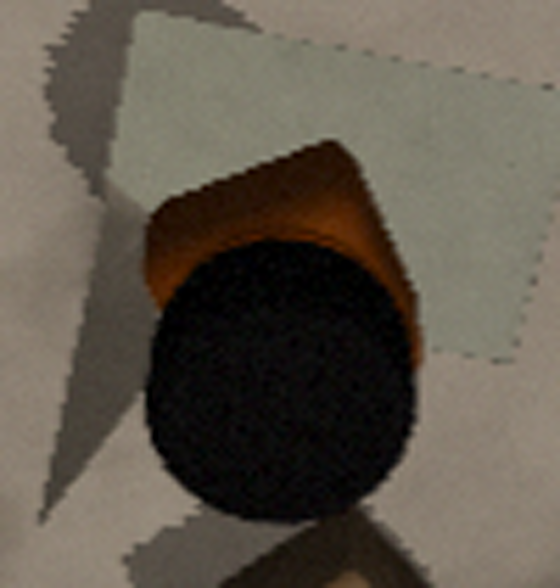

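```bash
cat >> h.py <<'E'
def toplane(s,c,u,v,z):
    T=np.array(c["tool_from_camera"]); R=Ro.from_euler('xyz',s["eef_rot"],degrees=True).as_matrix()
    f=192/np.tan(np.radians(c["vertical_fov"])/2)
    r=np.stack([(u-c["cx"])/f,(v-c["cy"])/f,np.ones_like(u,float)],-1)@T[:3,:3].T@R.T
    o=R@T[:3,3]+np.array(s["ee_pos"]); return (o+r*((z-o[2])/r[:,2])[:,None])*1000
E
python3 - <<'E'
from h import *
s=env.sense(); c=env.calibration("wrist"); z=np.load("w1.npz"); im=z["im"].astype(int)
m=(im[...,0]-im[...,2]>12)
U=np.arange(232,256); V=np.array([np.where(m[235:300,u])[0][0]+235 for u in U])-.5
P=toplane(s,c,U.astype(float),V,0.0); l=cv2.fitLine(P[:,:2].astype(np.float32),cv2.DIST_HUBER,0,.01,.01).ravel(); print("front",l,V, "yaw",np.degrees(np.arctan2(-l[0],l[1]))%90)
V=np.arange(252,270); U=np.array([np.where(m[v,230:290])[0][-1]+230 for v in V])+.5
P=toplane(s,c,U,V.astype(float),0.0); l=cv2.fitLine(P[:,:2].astype(np.float32),cv2.DIST_HUBER,0,.01,.01).ravel(); print("right",l,U,"yaw",np.degrees(np.arctan2(l[1],l[0]))%90)
E
```

```text
front [ 2.8315854e-01  9.5907313e-01  6.1858264e+02 -2.3571613e+01] [234.5 234.5 234.5 234.5 234.5 234.5 234.5 234.5 234.5 234.5 234.5 234.5
 234.5 234.5 234.5 234.5 234.5 234.5 234.5 234.5 234.5 234.5 234.5 234.5] yaw 73.55119
right [ 9.6764421e-01 -2.5231868e-01  6.7042920e+02  2.5513536e+01] [289.5 289.5 289.5 289.5 289.5 289.5 289.5 289.5 289.5 289.5 289.5 289.5
 289.5 289.5 289.5 289.5 289.5 289.5] yaw 75.38524
```

```bash
python3 - <<'E'
from h import *
s=env.sense(); c=env.calibration("wrist"); z=np.load("w1.npz"); im=z["im"].astype(int)
m=(im[...,2]<.55*im[...,0])&(im[...,0]>25)
U=np.arange(232,256); V=np.array([np.where(m[235:300,u])[0][0]+235 for u in U])-.5
P=toplane(s,c,U.astype(float),V,0.0); l=cv2.fitLine(P[:,:2].astype(np.float32),cv2.DIST_HUBER,0,.01,.01).ravel(); print("front",l,V, "yaw",np.degrees(np.arctan2(-l[0],l[1]))%90)
V=np.arange(252,270); U=np.array([np.where(m[v,230:290])[0][-1]+230 for v in V])+.5
P=toplane(s,c,U,V.astype(float),0.0); l=cv2.fitLine(P[:,:2].astype(np.float32),cv2.DIST_HUBER,0,.01,.01).ravel(); print("right",l,U,"yaw",np.degrees(np.arctan2(l[1],l[0]))%90)
E
```

```text
front [ 1.1025447e-01 -9.9390340e-01  6.3978821e+02 -2.5974445e+01] [254.5 253.5 253.5 253.5 252.5 252.5 251.5 251.5 251.5 250.5 250.5 250.5
 249.5 249.5 248.5 248.5 248.5 247.5 247.5 247.5 246.5 246.5 245.5 245.5] yaw 6.3299866
right [ 9.9505788e-01  9.9296495e-02  6.6291949e+02 -3.9039662e-01] [264.5 264.5 265.5 265.5 266.5 266.5 267.5 267.5 267.5 268.5 268.5 269.5
 269.5 270.5 270.5 271.5 271.5 271.5] yaw 5.6986604
```

Call:
apply_moves([
  [0.076,-0.001,0.132,100,0,0,0.085],
  [0.076,-0.001,0.132,100,0,0,0.085],
  [0.076,-0.001,0.132,100,0,0,0.085],
  [0.076,-0.001,0.132,100,0,0,0.085],
  [0.076,-0.001,0.132,100,0,0,0.085],
  [0.076,-0.001,0.132,100,0,0,0.085],
  [0.076,-0.001,0.132,100,0,0,0.085],
  [0.076,-0.001,0.132,100,0,0,0.085],
  [0.076,-0.001,0.132,100,0,0,0.085],
  [0.076,-0.001,0.132,100,0,0,0.085],
])

```text
time_s: 3.28
ee_pos: [0.6615, -0.019, 0.13]
eef_rot: [-119.1, 89.9, 124.3]
wrist_force: [0.5, 0.9, -0.2]
finger_gap: 0.0851
```

Call:
apply_moves([
  [0,0,0,57,0,0,0.085],
  [0,0,0,57,0,0,0.085],
  [0,0,0,57,0,0,0.085],
  [0,0,0,57,0,0,0.085],
  [0,0,0,57,0,0,0.085],
  [0,0,0,57,0,0,0.085],
  [0,0,0,57,0,0,0.085],
  [0,0,0,57,0,0,0.085],
  [0,0,0,57,0,0,0.085],
])

```text
time_s: 4.4
ee_pos: [0.6622, -0.0216, 0.1301]
eef_rot: [-91.7, 90.0, 94.7]
wrist_force: [-0.4, 0.7, 0.3]
finger_gap: 0.0854
```

```bash
cat >> h.py <<'E'
def st():
    s=env.sense(); R=Ro.from_euler('xyz',s["eef_rot"],degrees=True).as_matrix()
    print("t",round(float(s["time_s"]),2),"j",np.round(s["joint_positions"],1),"p",np.round(np.array(s["ee_pos"])*1000,1),"phi",round(np.degrees(np.arctan2(R[1,1],R[0,1])),2),"F",np.round(s["wrist_force"],1),"M",np.round(s["torque"],2),"gap",round(float(s["finger_gap"])*1000,1)); print(np.round(R,3).tolist())
    return s,R
def need(dx,R): print("tool shift for world",dx,np.round(R.T@np.array(dx),4))
E
python3 - <<'E'
from h import *
s,R=st(); im,d,W=cam("wrist"); np.savez("w2.npz",im=im,d=d,W=W)
v,u=np.indices(d.shape)
m=(W[...,2]>.05)&(W[...,2]<.08)&(im.sum(2)<170)&(np.hypot(W[...,0]-.662,W[...,1]+.024)<.04)
p=W[m]*1000; c,r=cv2.minEnclosingCircle(p[:,:2].astype(np.float32)); print("cap",c,r,np.median(p[:,2]),len(p),np.percentile(p[:,:2],[1,99],axis=0))
E
```

```text
t 4.4 j [-16.9  50.9  29.6  87.8 -30.3  49.5 -59.8] p [662.2 -21.6 130.1] phi -83.55 F [-0.4  0.7  0.3] M [ 0.06  0.   -0.1 ] gap 85.4
[[-0.0, 0.112, -0.994], [0.001, -0.994, -0.112], [-1.0, -0.001, -0.0]]
cap (660.5631713867188, -30.169836044311523) 33.59284973144531 62.18116300081711 3864 [[639.14086162 -59.47244708]
 [688.25347547   1.1069854 ]]
```

Call:
apply_moves([
  [0.05,0.002,-0.001,0,0,0,0.085],
  [0.08,0.002,-0.001,0,0,0,0.085],
  [0.095,0.002,-0.001,0,0,0,0.085],
  [0.095,0.002,-0.001,0,0,0,0.085],
  [0.095,0.002,-0.001,0,0,0,0.085],
])

```text
time_s: 5.08
ee_pos: [0.6647, -0.0244, 0.0365]
eef_rot: [164.7, 89.9, -8.9]
wrist_force: [-0.4, 0.4, 1.7]
finger_gap: 0.085
```

```bash
python3 - <<'E'
from h import *
st(); im,d,W=cam("side"); save("s2.png",cv2.resize(im[120:300,120:340],None,fx=3.5,fy=3.2,interpolation=cv2.INTER_CUBIC))
E
```

```text
t 5.08 j [-14.6  57.6  25.4  90.  -34.2  40.1 -56.6] p [664.7 -24.4  36.5] phi -83.6 F [-0.4  0.4  1.7] M [ 0.02 -0.05 -0.  ] gap 85.0
[[0.003, 0.111, -0.994], [-0.0, -0.994, -0.111], [-1.0, 0.001, -0.002]]
```

View pics/s2.png

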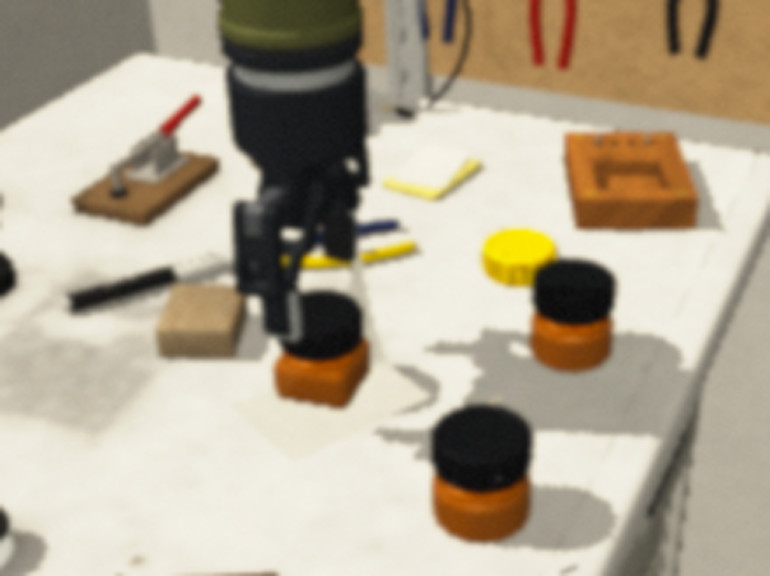

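The open fingers straddle the cap at (320,320), clear of the offcut. Closing now.

Call:
apply_moves([
  [0.002,0,0.002,0,0,0,0.085],
  [0.002,0,0.002,0,0,0,0.04],
  [0.002,0,0.002,0,0,0,0.04],
  [0.002,0,0.002,0,0,0,0.04],
  [0.002,0,0.002,0,0,0,0.04],
  [0.002,0,0.002,0,0,0,0.04],
  [0.002,0,0.002,0,0,0,0.04],
])

```text
time_s: 6.0
ee_pos: [0.6617, -0.0245, 0.0341]
eef_rot: [176.0, 90.0, 2.4]
wrist_force: [-1.8, 0.2, 5.8]
finger_gap: 0.0491
```

```bash
python3 -c "
from h import *
st()"
```

```text
t 6.0 j [-14.6  57.7  25.2  90.5 -34.3  39.7 -56.4] p [661.7 -24.5  34.1] phi -83.61 F [-1.8  0.2  5.8] M [0.1  0.4  0.03] gap 49.1
[[0.001, 0.111, -0.994], [0.0, -0.994, -0.111], [-1.0, 0.0, -0.001]]
```

Call:
apply_moves([
  [0,0,0,0,0,0,0.04],
  [-0.01,0,0,0,0,0,0.04],
  [-0.025,0,0,0,0,0,0.04],
  [-0.025,0,0,0,0,0,0.04],
])

```text
time_s: 6.5
ee_pos: [0.6628, -0.0245, 0.0596]
eef_rot: [165.1, 89.8, -8.5]
wrist_force: [0.5, 0.5, -3.9]
finger_gap: 0.0487
```

```bash
python3 - <<'E'
from h import *
st(); im,d,W=cam("side"); iw,_,_=cam("wrist")
save("s3.png",np.hstack([cv2.resize(im[150:270,150:290],(420,360),interpolation=cv2.INTER_CUBIC),cv2.resize(iw[200:384],(380,360))[:, :]]))
E
```

```text
t 6.5 j [-15.2  55.8  26.4  90.1 -33.3  42.  -57.2] p [662.8 -24.5  59.6] phi -83.6 F [ 0.5  0.5 -3.9] M [ 0.03 -0.09 -0.02] gap 48.7
[[0.003, 0.112, -0.994], [-0.0, -0.994, -0.112], [-1.0, 0.001, -0.003]]
```

View pics/s3.png

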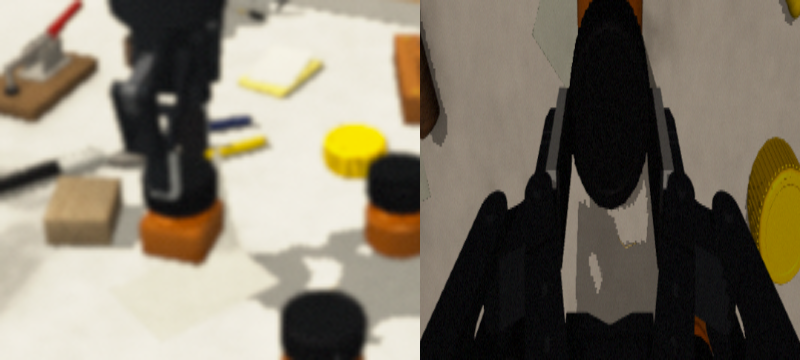

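Jar lifted with the cap (square body hanging level at (182,235)); jar lost contact with the desk. Moving to a stand-off beside the block for a wrist view of the recess.

Call:
apply_moves([
  [-0.05,0,0,0,0,0,0.04],
  [-0.075,0.03,0.02,0,0,0,0.04],
  [-0.075,0.08,0.055,0,0,0,0.04],
  [-0.075,0.13,0.09,-5,0,0,0.04],
  [-0.075,0.18,0.125,-10,0,0,0.04],
  [-0.075,0.23,0.16,-15,0,0,0.04],
  [-0.075,0.28,0.193,-17,0,0,0.04],
  [-0.075,0.31,0.214,-17,0,0,0.04],
  [-0.075,0.325,0.224,-17,0,0,0.04],
  [-0.075,0.325,0.224,-17,0,0,0.04],
])

```text
time_s: 7.85
ee_pos: [0.4747, -0.3725, 0.1328]
eef_rot: [-69.1, 90.0, 134.2]
wrist_force: [0.7, 0.5, -4.5]
finger_gap: 0.0487
```

Call:
apply_moves([
  [0,0,0,0,0,0,0.04],
  [0,0,0,0,0,0,0.04],
  [0,0,0,0,0,0,0.04],
])

```text
time_s: 8.22
ee_pos: [0.476, -0.3709, 0.133]
eef_rot: [-130.4, 90.0, 73.1]
wrist_force: [0.4, -0.2, -4.5]
finger_gap: 0.0486
```

```bash
python3 - <<'E'
from h import *
s,R=st(); im,d,W=cam("wrist"); np.savez("w3.npz",im=im,d=d,W=W); save("w3.png",im,1.3)
v,u=np.indices(d.shape); p0=np.array(s["ee_pos"])
T=(W-p0)@R   # tool coords
m=(im.sum(2)<170)&(abs(T[...,0]+.0295)<.004)&(np.hypot(T[...,1],T[...,2])<.05)
q=T[m]*1000; print("cap top tool",len(q),np.median(q,axis=0),np.percentile(q,[1,99],axis=0))
b=(W[...,2]>.024)&(W[...,2]<.036)&(np.hypot(W[...,0]-.565,W[...,1]+.351)<.09)&(im[...,0]>im[...,2]*1.4)
t=W[b]*1000; print("block",len(t),np.median(t[:,2]),cv2.minAreaRect(t[:,:2].astype(np.float32)))
h=(W[...,2]>.005)&(W[...,2]<.017)&(np.hypot(W[...,0]-.5587,W[...,1]+.337)<.04)
t=W[h]*1000; print("recess",len(t),np.median(t,axis=0),cv2.minAreaRect(t[:,:2].astype(np.float32)))
E
```

```text
t 8.22 j [ 22.7  44.7  19.5  98.5 -21.3  40.5 -13.1] p [ 476.  -370.9  133. ] phi -66.48 F [ 0.4 -0.2 -4.5] M [-0.01  0.02 -0.01] gap 48.6
[[0.0, 0.399, -0.917], [0.001, -0.917, -0.399], [-1.0, -0.0, -0.0]]
cap top tool 8541 [-27.8226656   -0.83365125  -3.45611031] [[-31.49053702 -24.8901147  -26.27295071]
 [-25.98751095  23.64192732  21.7288954 ]]
block 15460 28.45420972830076 ((563.6345825195312, -352.11865234375), (92.24420166015625, 124.45144653320312), 23.0522518157959)
recess 4475 [ 558.59102476 -336.84189843   10.53806682] ((557.3407592773438, -337.2779846191406), (52.665863037109375, 52.73750305175781), 22.92538070678711)
```

View pics/w3.png

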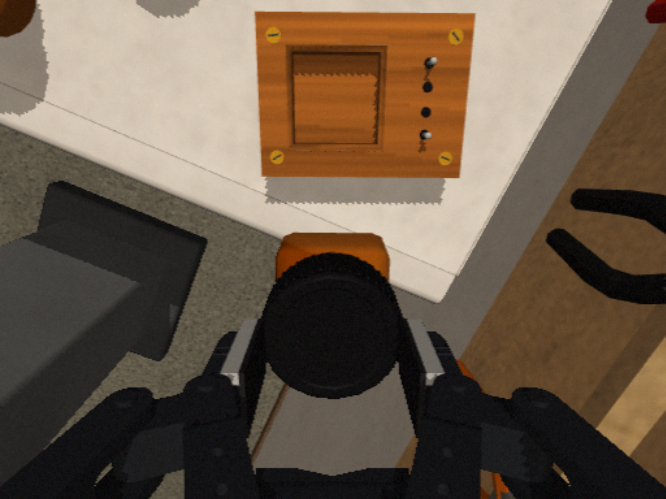

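The wrist view shows the jar body edge (278–385, 235) parallel to the recess edges (recess 288–386, 47–148); now going above the recess and part-way down.

Call:
apply_moves([
  [0,0.0023,-0.045,0,0,0,0.04],
  [0,0.0023,-0.075,0,0,0,0.04],
  [0,0.0023,-0.086,0,0,0,0.04],
  [0.03,0.0023,-0.086,0,0,0,0.04],
  [0.055,0.0023,-0.086,0,0,0,0.04],
  [0.063,0.0023,-0.086,0,0,0,0.04],
  [0.063,0.0023,-0.086,0,0,0,0.04],
  [0.063,0.0023,-0.086,0,0,0,0.04],
  [0.063,0.0023,-0.086,0,0,0,0.04],
])

```text
time_s: 9.4
ee_pos: [0.5555, -0.3407, 0.0711]
eef_rot: [124.6, 89.9, -32.0]
wrist_force: [0.0, -0.2, -3.1]
finger_gap: 0.0487
```

```bash
python3 - <<'E'
from h import *
s,R=st(); need(np.array([.5557,-.3387,.070])-s["ee_pos"],R)
E
```

```text
t 9.4 j [ 17.7  52.6  18.7  91.7 -23.7  39.5 -18.6] p [ 555.5 -340.7   71.1] phi -66.61 F [ 0.  -0.2 -3.1] M [-0.    0.01 -0.01] gap 48.7
[[0.002, 0.397, -0.918], [-0.001, -0.918, -0.397], [-1.0, 0.002, -0.001]]
tool shift for world [ 0.00020632  0.00196854 -0.00114543] [ 0.0011 -0.0017 -0.001 ]
```

Call:
apply_moves([
  [0.006,-0.0015,-0.001,0,0,0,0.04],
  [0.01,-0.0015,-0.001,0,0,0,0.04],
  [0.014,-0.0015,-0.001,0,0,0,0.04],
  [0.014,-0.0015,-0.001,0,0,0,0.04],
])

```text
time_s: 9.9
ee_pos: [0.555, -0.3381, 0.0555]
eef_rot: [-59.3, 89.9, 144.1]
wrist_force: [0.3, -0.9, -4.3]
finger_gap: 0.0487
```

```bash
python3 - <<'E'
from h import *
s,R=st(); need(np.array([.5557,-.3387,.056])-s["ee_pos"],R)
E
```

```text
t 9.9 j [ 17.8  53.8  18.1  92.2 -24.1  38.  -18.3] p [ 555.  -338.1   55.5] phi -66.6 F [ 0.3 -0.9 -4.3] M [ 0.02 -0.03  0.04] gap 48.7
[[-0.001, 0.397, -0.918], [0.001, -0.918, -0.397], [-1.0, -0.001, 0.001]]
tool shift for world [ 0.00072285 -0.00058178  0.00052156] [-0.0005  0.0008 -0.0004]
```

Jar bottom is already below the block top with only its weight on the wrist. Continuing down.

Call:
apply_moves([
  [0.004,0,0,0,0,0,0.04],
  [0.007,0,0,0,0,0,0.04],
  [0.0095,0,0,0,0,0,0.04],
  [0.0105,0,0,0,0,0,0.04],
  [0.0105,0,0,0,0,0,0.04],
])

```text
time_s: 10.52
ee_pos: [0.5553, -0.3384, 0.0463]
eef_rot: [173.9, 90.0, 17.3]
wrist_force: [-1.9, 1.3, 4.5]
finger_gap: 0.0487
```

```bash
python3 - <<'E'
from h import *
s,R=st()
E
```

```text
t 10.53 j [ 18.1  54.5  17.7  92.4 -24.4  37.  -18.1] p [ 555.3 -338.4   46.3] phi -66.61 F [-1.9  1.3  4.5] M [0.36 0.47 0.02] gap 48.7
[[0.0, 0.397, -0.918], [0.0, -0.918, -0.397], [-1.0, 0.0, -0.0]]
```

Call:
apply_moves([
  [0.001,0,0,0,0,0,0.04],
  [0.001,0,0,0,0,0,0.04],
  [0.001,0,0,0,0,0,0.04],
])

```text
time_s: 10.9
ee_pos: [0.5553, -0.3385, 0.0461]
eef_rot: [164.4, 90.0, 7.8]
wrist_force: [-2.9, 2.5, 10.5]
finger_gap: 0.0488
```

```bash
python3 - <<'E'
from h import *
s,R=st(); im,d,W=cam("side")
save("s4.png",cv2.resize(im[110:220,225:345],(720,600),interpolation=cv2.INTER_CUBIC))
E
```

```text
t 10.9 j [ 18.1  54.5  17.7  92.4 -24.4  36.9 -18.1] p [ 555.3 -338.5   46.1] phi -66.61 F [-2.9  2.5 10.5] M [0.64 0.7  0.03] gap 48.8
[[0.001, 0.397, -0.918], [0.0, -0.918, -0.397], [-1.0, 0.0, -0.001]]
```

View pics/s4.png

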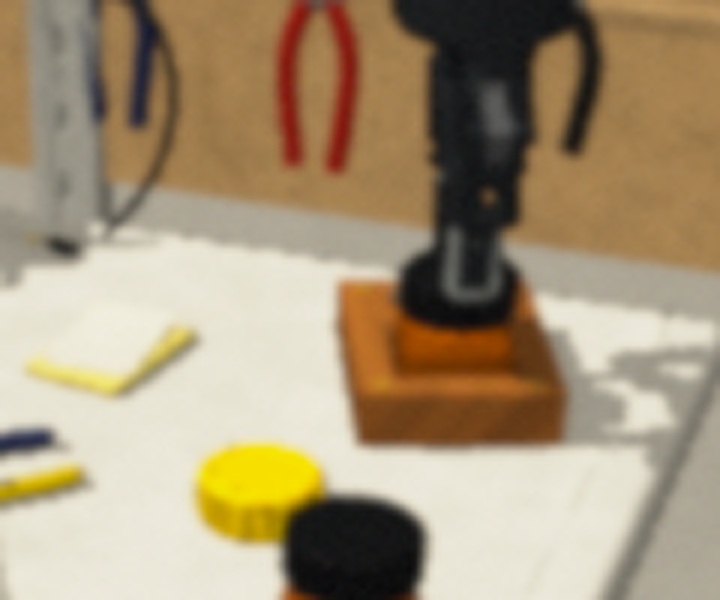

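Jar seated per side view (block at (450,360), cap above, jar body sunk in); contact is stiff at TCP 46 mm, as predicted. Unscrewing now, about the jar axis, following the climb.

Call:
apply_moves([
  [-0.0005,0.0002,-0.0001,-5,0,0,0.04],
  [-0.0005,0.0004,-0.0001,-10.5,0,0,0.04],
  [-0.0005,0.0006,-0.0002,-16,0,0,0.04],
  [-0.0007,0.0008,-0.0003,-21,0,0,0.04],
  [-0.001,0.001,-0.0004,-26.5,0,0,0.04],
  [-0.0013,0.0012,-0.0006,-32,0,0,0.04],
  [-0.0016,0.0014,-0.0007,-37.5,0,0,0.04],
  [-0.0019,0.0015,-0.0009,-43,0,0,0.04],
  [-0.0022,0.0016,-0.0011,-48,0,0,0.04],
  [-0.0025,0.0018,-0.0013,-53,0,0,0.04],
])

```text
time_s: 12.2
ee_pos: [0.5576, -0.3394, 0.0477]
eef_rot: [103.9, 89.9, 0.5]
wrist_force: [-1.6, 2.1, 3.1]
finger_gap: 0.0487
```

```bash
python3 - <<'E'
from h import *
s,R=st()
E
```

```text
t 12.2 j [25.2 53.1  4.1 91.5 -5.6 35.6 18.7] p [ 557.6 -339.4   47.7] phi -13.46 F [-1.6  2.1  3.1] M [ 0.36  0.37 -0.05] gap 48.7
[[0.001, 0.973, -0.233], [0.0, -0.233, -0.973], [-1.0, 0.001, -0.0]]
```

Call:
apply_moves([
  [-0.0003,0.0002,-0.0001,-5,0,0,0.04],
  [-0.0006,0.0004,-0.0001,-10.5,0,0,0.04],
  [-0.0009,0.0006,-0.0002,-16,0,0,0.04],
  [-0.0012,0.0008,-0.0003,-21,0,0,0.04],
  [-0.0015,0.001,-0.0004,-26.5,0,0,0.04],
  [-0.0018,0.0012,-0.0006,-32,0,0,0.04],
  [-0.0021,0.0014,-0.0007,-37.5,0,0,0.04],
  [-0.0024,0.0015,-0.0009,-43,0,0,0.04],
  [-0.0027,0.0016,-0.0011,-48,0,0,0.04],
  [-0.003,0.0018,-0.0013,-53,0,0,0.04],
])

```text
time_s: 13.45
ee_pos: [0.5585, -0.3385, 0.0501]
eef_rot: [-148.1, 89.9, 161.4]
wrist_force: [-1.8, 1.2, 1.6]
finger_gap: 0.0487
```

```bash
python3 - <<'E'
from h import *
s,R=st()
E
```

```text
t 13.45 j [32.3 52.9 -9.8 90.8 12.9 37.4 55.6] p [ 558.5 -338.5   50.1] phi 39.53 F [-1.8  1.2  1.6] M [ 0.35  0.46 -0.04] gap 48.7
[[-0.001, 0.771, 0.636], [0.0, 0.636, -0.771], [-1.0, -0.001, -0.001]]
```

Call:
apply_moves([
  [-0.0003,0.0002,-0.0001,-5,0,0,0.04],
  [-0.0006,0.0004,-0.0001,-10.5,0,0,0.04],
  [-0.0009,0.0006,-0.0002,-16,0,0,0.04],
  [-0.0011,0.0008,-0.0003,-21,0,0,0.04],
  [-0.0013,0.001,-0.0004,-26.5,0,0,0.04],
  [-0.0015,0.0012,-0.0006,-32,0,0,0.04],
  [-0.0015,0.0014,-0.0007,-37.5,0,0,0.04],
  [-0.0015,0.0015,-0.0009,-43,0,0,0.04],
  [-0.0015,0.0016,-0.0011,-48,0,0,0.04],
  [-0.0015,0.0018,-0.0013,-53,0,0,0.04],
])

```text
time_s: 14.7
ee_pos: [0.559, -0.3383, 0.0518]
eef_rot: [-113.1, 89.9, -110.7]
wrist_force: [-2.2, -0.8, 2.8]
finger_gap: 0.0485
```

```bash
python3 - <<'E'
from h import *
s,R=st()
E
```

```text
t 14.7 j [ 39.4  54.2 -23.6  90.4  29.4  41.7  94.7] p [ 559.  -338.3   51.8] phi 92.45 F [-2.2 -0.8  2.8] M [-0.27  0.51 -0.09] gap 48.5
[[-0.001, -0.043, 0.999], [-0.002, 0.999, 0.043], [-1.0, -0.002, -0.001]]
```

Call:
apply_moves([
  [-0.002,0,0,0,0,0,0.04],
  [-0.004,0,0,0,0,0,0.04],
  [-0.004,0,0,0,0,0,0.04],
])

```text
time_s: 15.08
ee_pos: [0.5598, -0.3367, 0.0557]
eef_rot: [-89.5, 90.0, -87.2]
wrist_force: [-1.0, -0.8, -1.1]
finger_gap: 0.0488
```

```bash
python3 - <<'E'
from h import *
s,R=st()
E
```

```text
t 15.07 j [ 39.4  53.9 -23.9  90.3  29.2  42.1  94.7] p [ 559.8 -336.7   55.7] phi 92.35 F [-1.  -0.8 -1.1] M [-0.19  0.24  0.03] gap 48.8
[[0.0, -0.041, 0.999], [-0.0, 0.999, 0.041], [-1.0, -0.0, 0.0]]
```

Call:
apply_moves([
  [-0.006,0,0,0,0,0,0.04],
  [-0.012,0,0,0,0,0,0.04],
  [-0.02,0,0,0,0,0,0.04],
  [-0.0285,0,0,0,0,0,0.04],
  [-0.0285,0,0,0,0,0,0.04],
  [-0.0285,0,0,0,0,0,0.04],
  [-0.0285,0,0,0,0,0,0.04],
  [-0.0285,0,0,0,0,0,0.04],
])

```text
time_s: 16.08
ee_pos: [0.5596, -0.3364, 0.0837]
eef_rot: [142.5, 90.0, 144.9]
wrist_force: [-0.1, -0.3, -1.1]
finger_gap: 0.0483
```

```bash
python3 - <<'E'
from h import *
s,R=st(); im,d,W=cam("side"); iw,_,Ww=cam("wrist")
save("s5.png",np.hstack([cv2.resize(im[120:210,240:340],(480,432),interpolation=cv2.INTER_CUBIC),cv2.resize(iw[150:384,120:400],(310,432))]))
T=(Ww-np.array(s["ee_pos"]))@R
m=(iw.sum(2)<170)&(abs(T[...,0]+.0285)<.004)&(np.hypot(T[...,1],T[...,2])<.045)
q=T[m]*1000; print("cap top tool",len(q),np.median(q,axis=0),np.percentile(q,[1,99],axis=0))
A=np.c_[q[:,1:],np.ones(len(q))]; print("tilt slope",np.linalg.lstsq(A,q[:,0],rcond=None)[0])
v,u=np.indices(d.shape); i=im.astype(int)
b=(np.hypot(W[...,0]-.5575,W[...,1]+.337)<.03)&(i[...,2]<.5*i[...,0])&(W[...,2]>.034)
t=W[b]*1000; print("jar body/neck z",len(t),np.percentile(t[:,2],[5,50,95,99]))
E
```

```text
t 16.07 j [ 40.   51.8 -25.   89.6  28.   45.   95.7] p [ 559.6 -336.4   83.7] phi 92.4 F [-0.1 -0.3 -1.1] M [ 0.05 -0.01  0.01] gap 48.3
[[-0.001, -0.042, 0.999], [0.0, 0.999, 0.042], [-1.0, 0.0, -0.0]]
cap top tool 8652 [-27.85924071   0.59479053  -3.62306892] [[-30.90580418 -23.44173357 -26.29596565]
 [-25.14254431  25.01005732  21.79775776]]
tilt slope [-2.56987737e-03 -1.05974452e-02 -2.78869463e+01]
jar body/neck z 316 [ 37.04790142  54.60658292  71.13373389 102.78637966]
```

View pics/s5.png

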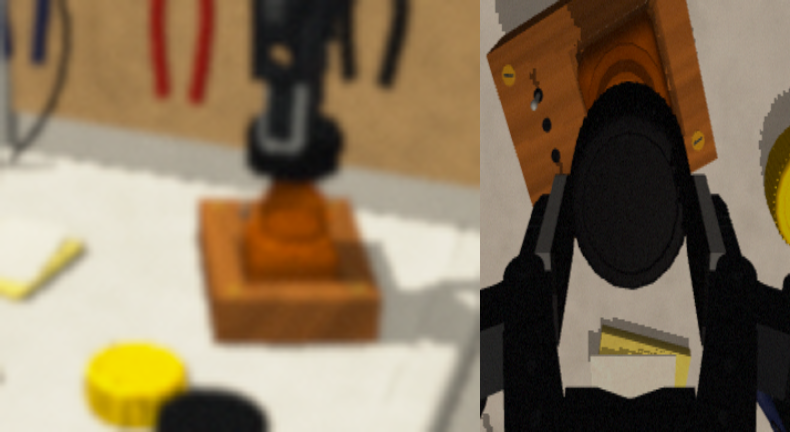

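The jar is seated in the block at (295,250), with its open neck showing and its top at about 71 mm (70 expected). The cap is held level above it at (293,150). Handing in.

```bash
python3 -c "
from h import *
print(env.job_done()); st()"
```

```text
the job is handed in; nothing more can be done
None
the job is handed in; nothing more can be done
```

The square jar is seated in the block's recess. Its cap is unscrewed and held level in the gripper, about 2 cm above the mouth. I handed the job in at about 16 s of the 58 s allowed; `job_done` gives no verdict.

- **Seating:** I carried the jar by its cap. It stopped firmly with the tool at 46 mm, matching a jar resting on the recess floor. After the lift, its mouth measured about 71 mm above the desk (70 expected).
- **Unscrewing:** I turned the cap 159° counter-clockwise (2.77 rad) and it climbed about 5.7 mm. On lifting, the wrist carried only about 1 N, compared with about 4.5 N when the whole jar hung from it, so the threads had let go.
- **Final pose:** From the tool height, the cap's underside is 19.5 to 20 mm above the mouth. Its tilt is under 1°, and its axis is within about 1 mm of the jar's.
- **Disagreements:** The finger gap read 48.5 mm on a 54 mm cap throughout, but the grip never slipped visibly. The cameras differed by 1 to 4 mm, so I aligned the jar using the wrist camera. At 106° of turning, the climb was 0.6 to 1 mm less than expected, so I turned further.
- **Other items:** I planned clear paths around the round jars, offcut, cutters and note pad. I didn't measure their positions again at the end.

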